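# Crank the indexing table to bring the distance sensor under the microscope

### The arm

A 6-joint arm with a two-finger parallel gripper is mounted at the origin on the work surface. World frame = base frame: x ahead of the robot, y to its left, z up, the work surface at z = 0. Lengths are in mm, angles in degrees, forces in N, time in s.
With the tool pointing down it reaches from about 300 to 850 mm from the base axis. Payload 4.2 kg.
Tool frame: the origin (TCP) lies midway between the tips of the shut fingers; the grasp point (between the pads) lies 19 mm behind it (env.grip_point_offset is the distance from the TCP to the grasp point, in mm); z points along the fingers, x is the direction in which the jaws open and shut, and the axes are right-handed (so a half turn about z gives the same grasp; the last joint's range is limited). The gripper opens to 91 mm and grips with 3 to 60 N. Pads are 32 mm wide; open, the fingers measure 118 mm over their backs; the gripper's body (76 mm by 178 mm) begins 60 mm behind the grasp point.
Start: joints at [-71.104, 18.312, 89.639, -0, 72.044, -1.146], TCP at [197.063, -540.197, 181.476] pointing down, gripper open.
Joint ranges: [-177.97, 177.97], [-48.28, 115.42], [12.27, 149.76], [-77.06, 257.06], [2.81, 150.46], [-146.56, 146.56]. Speed limits (degrees/s): [147.25, 147.25, 180, 180, 180, 180].

### API

Orientations are given as [roll, pitch, yaw] about the fixed x, y, z axes, in that order (R = Rz(yaw) Ry(pitch) Rx(roll)).
In Python, from workcell import env gives the robot as it stands.
- The arm moves only by the shell command python3 -m pendant 'ROWS' [FORCE]. ROWS is JSON, a list of rows, each an object with "xyz": the shift along the tool's x, y, z in m, a list of three; "roll": the turn about the tool's z in degrees; "jaw": the closure, from 0 (fully open) to 1 (shut). A call has exactly 8 rows; each row is the pose to reach, as a shift and turn from the pose commanded when the call began, along the tool's axes at that moment; what a row does not reach only later rows make up. A row lasts 1/8 s, in which the tool goes at most 62.5 mm and 10.7 degrees, less where a joint would pass 70% of its speed; a pose out of reach is approached as far as the arm can. A call with a gripper value outside its range is refused whole. The fingers move at their own pace and stop on an object; FORCE is the grip in N (left out, the last holds). Time passes only in rows, so rows that repeat a pose let the fingers close, or fill a call up. It gives the time, the measured TCP pose, the force and the opening at its end, in the units of the state.
- env.state(): the state, without advancing time (a new reading comes with each control period).
- env.grab_frame(name): name is "scene" or "side" or "wrist"; returns (picture, depth): 384x512x3 uint8, blue, green, red; 384x512 float32, mm along the optical axis (not along the pixel's ray), 0 where there is no reading.
- env.camera_params(name): a dict with "camera_matrix" (3x3 intrinsics, pixels), "cam_to_world" (4x4, takes a point from camera to world coordinates); the wrist camera has in their place "hand_eye" (4x4, takes a point from camera to tool coordinates, whose origin is the TCP and whose axes are the tool frame's). Camera axes: x right, y up, looking along -z (the intrinsics and any distortion apply to the point x, -y, -z); pixel columns grow to the right and rows downward; lengths in mm; the calibration is good to about 2 mm. A picture is of the moment at which its call begins: read the wrist's pose just before it. camera_params takes no time and is no camera call.
- env.job_done(): hands the job in, once; it reports no verdict.
The state is a dict: "time_s": time; "qpos": joint angles; "qvel": joint speeds; "effort": joint torques, N m; "ee_pos": TCP position; "ee_rot": TCP orientation; "force": force on the tool from outside, world axes, zero at the start; "torque": the same for the moment, N m; "gripper_width": finger opening in mm.
Only numpy, scipy, OpenCV 4.12 (cv2) and the standard library are available. Lean on these libraries where they do the work, as an engineer would, in place of code of your own. Each camera call takes 0.05 s, during which the arm holds its last target. There are 200 camera calls.

### The job

Turn the handwheel by its upright grip, either way round (the shorter is quicker), until the geared turntable has carried the distance sensor (the module with two round eyes) to the spot straight under the microscope. The turntable moves one station for each full turn of the handwheel, so count the turns and part-turns needed. Move it only with the handwheel: do not push the turntable or touch the sensor, then let go and leave the table at rest.

Things in the scene. Friction and masses are not known exactly. Their poses are not given: they have to be found in the camera images.
- indexer: Fixed bench indexer: dark steel base plate 480 x 150 x 12 mm bearing a handwheel at one end (on a grey gearbox), a turntable, and an upright microscope at the other end. Origin on the bench (z = 0) under the handwheel's axis; x axis level towards the microscope, z up. Vertical axes on its x axis: turntable at 220 mm, microscope at 305 mm (lens 98 mm above the bench, column behind it 180 mm tall).
- grip_center (a point): Centre of the handwheel's upright black grip, 113 mm above the bench: a post 20 mm in diameter, from 85 to 137 mm above the bench, 50 mm from the handwheel's vertical axis. It spins freely on its pin, so a hand can hold it at one heading all the way round. The level steel wheel, 130 mm across, turns endlessly both ways with about 3 N at the grip and stays where left.
- turntable: Aluminium turntable, 240 mm in diameter, top 50 mm above the bench, with six dark round pads (stations) 60 degrees apart, 85 mm from its axis. Origin on its axis at its underside (40 mm up), z up, x axis through an empty station. Geared to the handwheel: seen from above it turns the same way at one sixth of the angle, so one full turn of the wheel gives 60 degrees.
- sonar: Distance sensor: black round carrier 48 mm across, 6 mm thick, with a small board and two upright aluminium cylinders (eyes) 16 mm across, 24 mm apart; 20 mm high in all. Stands loose on one station, 85 mm from the turntable's axis. Origin at the centre of its underside, z up. Other stations hold a relay block, a thumb stick and a finned heat sink (to 23 mm high) on like carriers.
Things that resemble listed ones, but are neither listed nor needed, are in the scene too. What is shaped like the sonar but orange or purple is not meant.

How it is judged:
By the outcome, as a careful person would: the job done as asked, in the order asked, and still so for the second after the job is handed in, with the robot touching nothing.
It also fails if it takes over 48 s, if anything falls off the work surface, if the arm or the gripper's body presses on something with over 40 N, if the wrist force passes 120 N, or if a joint passes its speed limit or range.

## Working session

There is one attempt and no reset: what is moved stays moved. The work goes in short steps, Python scripts to look and compute and a shell command to move; the robot and the scene stay as the last step left them, time stands still between calls to the robot, and variables do not carry over. Pictures are saved under pics/ and viewed, about 8 in all and at most 12, crops included, and the job is handed in when it is done.

```bash
mkdir -p pics; ls; cat > h.py <<'E'
import numpy as np, cv2
from workcell import env
def grab(n):
    s=env.state(); im,d=env.grab_frame(n); p=env.camera_params(n); return s,im,d,p
def pts(d,p):
    K=np.array(p['camera_matrix']); T=np.array(p['cam_to_world'])
    v,u=np.mgrid[:d.shape[0],:d.shape[1]]
    x=(u-K[0,2])/K[0,0]*d; y=(v-K[1,2])/K[1,1]*d
    P=np.stack([x,-y,-d,np.ones_like(d)],-1)@T.T
    P=P[...,:3]; P[d==0]=np.nan; return P
E
python3 - <<'E'
from h import *
for n in ['scene','side']:
    s,im,d,p=grab(n); cv2.imwrite(f'pics/{n}0.png',im); np.savez(f'{n}0.npz',P=pts(d,p),im=im)
    print(n,{k:np.round(v,1).tolist() if not isinstance(v,str) else v for k,v in p.items()})
a=cv2.imread('pics/scene0.png');
cv2.imwrite('pics/scene0b.png',cv2.resize(a,(800,600),interpolation=cv2.INTER_CUBIC))
a=cv2.imread('pics/side0.png');
cv2.imwrite('pics/side0b.png',cv2.resize(a,(800,600),interpolation=cv2.INTER_CUBIC))
print(env.state())
E
```

```text
pics
scene {'camera_matrix': [[496.4, 0.0, 251.5], [0.0, 496.4, 196.9], [0.0, 0.0, 1.0]], 'cam_to_world': [[-0.6, -0.6, 0.6, 1197.3], [0.8, -0.4, 0.4, 462.8], [-0.0, 0.7, 0.7, 810.2], [0.0, 0.0, 0.0, 1.0]]}
side {'camera_matrix': [[385.9, 0.0, 251.7], [0.0, 385.9, 188.9], [0.0, 0.0, 1.0]], 'cam_to_world': [[-0.9, 0.4, -0.3, 359.3], [-0.5, -0.6, 0.6, 508.4], [0.0, 0.7, 0.8, 684.0], [0.0, 0.0, 0.0, 1.0]]}
{'time_s': 0.1, 'qpos': array([-7.11036577e+01,  1.83457478e+01,  8.96981287e+01,  1.71495947e-04,
        7.20440210e+01, -1.14571230e+00]), 'qvel': array([ 0.04840636, -0.19914678, -0.14984172,  0.06269417,  0.10493639,
       -0.01589599]), 'effort': array([-7.48222155e-04, -4.13336778e+01, -2.32512474e+01,  7.27651594e-02,
        4.21868311e-02, -6.96172037e-05]), 'ee_pos': array([ 196.90167099, -539.7098089 ,  180.7354761 ]), 'ee_rot': array([-1.79998079e+02,  8.78765918e-02, -6.99579969e+01]), 'force': array([ 0.49280457,  0.64022873, -0.17598919]), 'torque': array([-0.01440396, -0.01712048, -0.01314866]), 'gripper_width': 91.00592891807437}
```

View pics/scene0b.png

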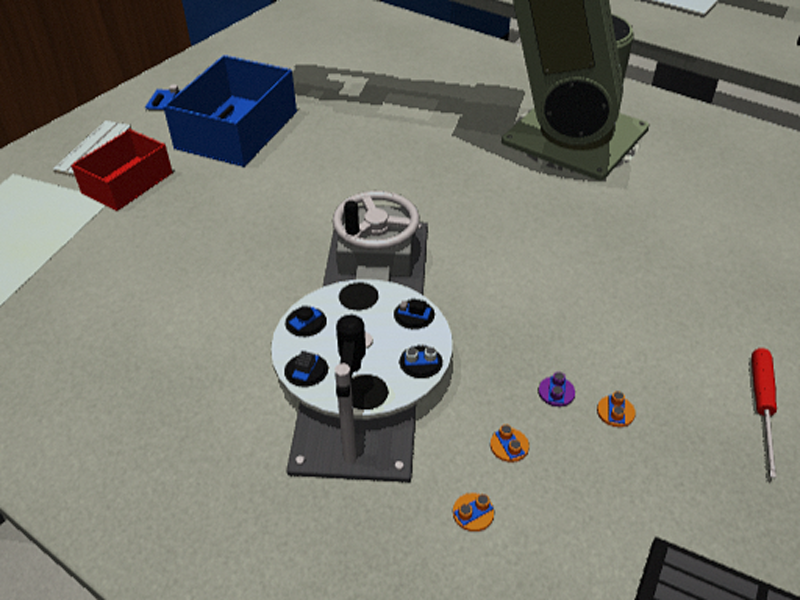

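View pics/side0b.png

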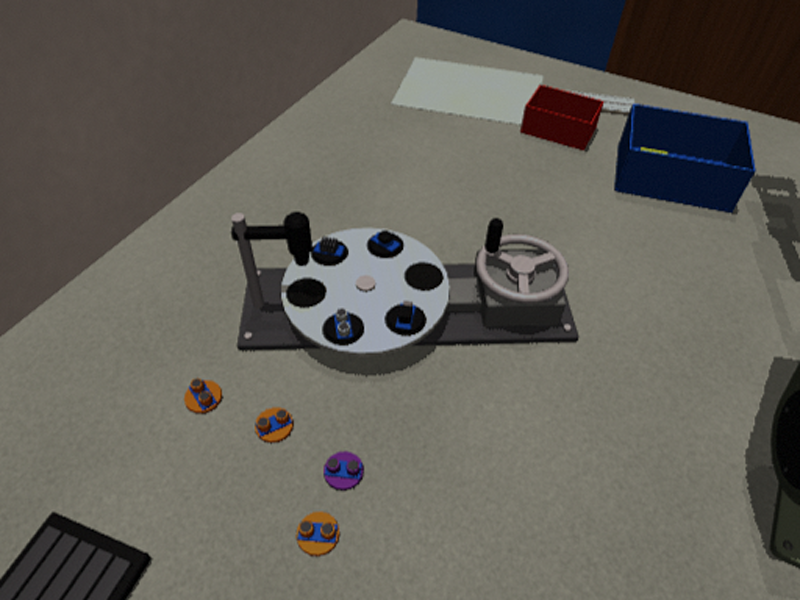

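Scene picture (800x600): the sonar with silver eyes is on the turntable at (421,358), the grip at (351,218), the wheel hub at (376,215), and the microscope head at (350,335). In the side picture the sonar is at (343,325), the grip at (494,237) and the wheel hub at (522,267). The other two-eyed modules, at scene (557,388), (510,443), (616,408) and (474,511), are orange or purple and lie on the bench. Next I measure and check a crop.

```bash
cat > m.py <<'E'
from h import *
from scipy.optimize import least_squares
def circ(Q):
    f=least_squares(lambda c:np.hypot(Q[:,0]-c[0],Q[:,1]-c[1])-c[2],[*Q[:,:2].mean(0),100],loss='soft_l1',f_scale=2); return f.x
def meas(n,d):
    P=d['P'];im=d['im'].astype(int)
    def near(u,v,r):
        m=np.zeros(P.shape[:2],bool); u,v=int(u*.64),int(v*.64); m[v-r:v+r+1,u-r:u+r+1]=1; return m
    out={}
    B={'scene':dict(tt=(362,345),son=(421,358),grip=(351,218),hub=(376,218)),'side':dict(tt=(366,288),son=(343,325),grip=(494,237),hub=(522,267))}[n]
    z=P[...,2]; mn=im.min(-1)
    m=near(*B['tt'],62)&(abs(z-50)<5)&(mn>100); 
    # edge: hull
    Q=P[m]; h=cv2.convexHull(Q[:,:2].astype(np.float32))[:,0]; out['tt']=circ(h)
    m=near(*B['son'],16)&(abs(z-57)<13)&(im.max(-1)<100)&(z<66)
    Q=P[m]; out['sonall']=[*np.median(Q,0),len(Q)]
    m=near(*B['son'],14)&(z>63); Q=P[m]; out['eyes']=[*np.mean(Q,0),len(Q)] if len(Q) else 0
    m=near(*B['grip'],14)&(z>90)&(z<150)&(im.max(-1)<70); Q=P[m]; out['grip']=[*np.mean(Q,0),Q[:,2].max(),len(Q)]
    m=near(*B['hub'],34)&(z>70)&(z<100)&(mn>80); Q=P[m]; h=cv2.convexHull(Q[:,:2].astype(np.float32))[:,0]; out['wheel']=circ(h)
    for k,v in out.items(): print(n,k,np.round(v,1))
E
python3 - <<'E'
from m import *
for n in ['scene','side']: meas(n,np.load(n+'0.npz'))
a=cv2.imread('pics/scene0.png'); b=cv2.imread('pics/side0.png')
f=lambda x,u,v:cv2.resize(x[v-45:v+45,u-60:u+60],(400,300),interpolation=cv2.INTER_CUBIC)
cv2.imwrite('pics/crop.png',np.hstack([f(a,240,222),f(b,235,190)]))
E
```

```text
scene tt [671.6  20.3 119.9]
scene sonall [666.6 112.5  54.7 294. ]
scene eyes [657.4 105.1  69.2 106. ]
scene grip [539.4 -97.1 116.7 138.5 166. ]
scene wheel [486.4 -94.6  64. ]
side tt [674.   19.8 119.6]
side sonall [653.  110.7  54.9 363. ]
side eyes [656.5 105.7  68.9  98. ]
side grip [535.2 -95.4 117.4 138.3 175. ]
side wheel [486.9 -94.7  63.4]
```

View pics/crop.png

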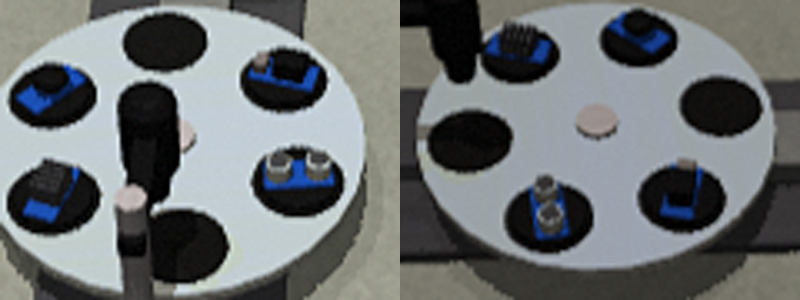

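Confirmed in the crop: the black carrier with two bare aluminium eyes, left panel (300,172) and right panel (547,205), is the sonar. The other three stations hold the relay block, thumb stick and heat sink. Next I refine the table phase and the grip, and compute the approach shift.

```bash
cat > f.py <<'E'
from h import *
from scipy.optimize import least_squares
W=np.array([486.6,-94.6]);T=np.array([672.8,20.1])
def fit(Ps,W=W,T=T,verbose=1):
    ax=np.degrees(np.arctan2(*(T-W)[::-1])); r={}
    for n,(P,im) in Ps.items():
        z=P[...,2]; dk=im.max(-1)<75; R=np.hypot(P[...,0]-T[0],P[...,1]-T[1])
        th=np.degrees(np.arctan2(P[...,1]-T[1],P[...,0]-T[0]))
        m=(abs(R-85)<32)&(z>44)&(z<62)&dk
        # phase mod 60 via 6th harmonic of dark pixels
        ph=np.degrees(np.angle(np.nanmean(np.exp(6j*np.radians(th[m])))))/6
        e=(abs(R-85)<32)&(z>64)&(z<74)&(im.min(-1)>90)
        E=P[e]; print(n,'axis',ax.round(1),'pads phase mod60 rel axis',((ph-ax)%60).round(1))
        g=(np.hypot(P[...,0]-W[0],P[...,1]-W[1])<75)&(z>96)&(z<132)&(im.max(-1)<80)
        r[n]=P[g][:,:2]
    for k,c in r.items():
        s=least_squares(lambda c2:np.hypot(c[:,0]-c2[0],c[:,1]-c2[1])-10,c.mean(0)-(np.array([.77,.65]) if k=='scene' else np.array([-.3,.96]))*6,loss='soft_l1').x
        print(k,'grip',s.round(1),'r',np.hypot(*(s-W)).round(1),'ang',np.degrees(np.arctan2(*(s-W)[::-1])).round(1))
E
python3 - <<'E'
from f import *
fit({n:(np.load(n+'0.npz')['P'],np.load(n+'0.npz')['im']) for n in ['scene','side']})
s=env.state(); from scipy.spatial.transform import Rotation as Ro
R=Ro.from_euler('xyz',s['ee_rot'],degrees=True).as_matrix()
print(R.round(3), (R.T@(np.array([536,-101,181])-s['ee_pos'])).round(1), env.grip_point_offset)
E
```

```text
scene axis 31.6 pads phase mod60 rel axis 9.8
side axis 31.6 pads phase mod60 rel axis 9.4
scene grip [ 534. -102.] r 48.0 ang -8.9
side grip [ 537.2 -101.9] r 51.2 ang -8.2
[[ 0.343 -0.939 -0.   ]
 [-0.939 -0.343  0.001]
 [-0.002 -0.    -1.   ]] [-2.959e+02 -4.689e+02  2.000e-01] 18.8
```

```bash
python3 -m pendant '[{"xyz":[-0.03,-0.05,0],"roll":0,"jaw":0},{"xyz":[-0.06,-0.1,0],"roll":0,"jaw":0},{"xyz":[-0.09,-0.15,0],"roll":0,"jaw":0},{"xyz":[-0.125,-0.2,0],"roll":0,"jaw":0},{"xyz":[-0.16,-0.25,0],"roll":0,"jaw":0},{"xyz":[-0.19,-0.3,0],"roll":0,"jaw":0},{"xyz":[-0.22,-0.35,0],"roll":0,"jaw":0},{"xyz":[-0.253,-0.4,0],"roll":0,"jaw":0}]' 15
python3 -m pendant '[{"xyz":[-0.02,-0.035,0],"roll":0,"jaw":0},{"xyz":[-0.035,-0.058,0],"roll":0,"jaw":0},{"xyz":[-0.042,-0.068,0],"roll":0,"jaw":0},{"xyz":[-0.042,-0.068,0],"roll":0,"jaw":0},{"xyz":[-0.042,-0.068,0.01],"roll":0,"jaw":0},{"xyz":[-0.042,-0.068,0.015],"roll":0,"jaw":0},{"xyz":[-0.042,-0.068,0.015],"roll":0,"jaw":0},{"xyz":[-0.042,-0.068,0.015],"roll":0,"jaw":0}]'
python3 - <<'E'
from h import *
s,im,d,p=grab('wrist'); cv2.imwrite('pics/w1.png',im); print(s['ee_pos'],s['ee_rot'],s['time_s'])
E
```

```text
time_s: 1.1
ee_pos: [487.0, -163.8, 181.2]
ee_rot: [180.0, -0.0, -70.0]
force: [0.4, 0.0, -0.4]
gripper_width: 91.4
time_s: 2.1
ee_pos: [535.6, -103.0, 166.6]
ee_rot: [-180.0, -0.0, -70.0]
force: [0.6, -0.5, -0.4]
gripper_width: 91.4
[ 535.58069743 -103.03100748  166.57166917] [-1.79989803e+02 -1.56624878e-02 -6.99871547e+01] 2.1
```

View pics/w1.png

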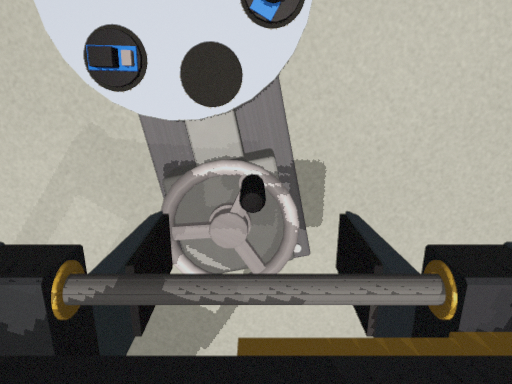

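The wrist view shows the grip at (252,193), midway between the fingers at about (155,230) and (350,230). I descend and close.

```bash
python3 -m pendant '[{"xyz":[0,0,0.015],"roll":0,"jaw":0},{"xyz":[0,0,0.03],"roll":0,"jaw":0},{"xyz":[0,0,0.045],"roll":0,"jaw":0},{"xyz":[0,0,0.058],"roll":0,"jaw":0},{"xyz":[0,0,0.067],"roll":0,"jaw":0.3},{"xyz":[0,0,0.067],"roll":0,"jaw":0.6},{"xyz":[0,0,0.067],"roll":0,"jaw":0.85},{"xyz":[0,0,0.067],"roll":0,"jaw":1}]' 15
python3 -m pendant '[{"xyz":[0,0,0],"roll":0,"jaw":1},{"xyz":[0,0,0],"roll":0,"jaw":1},{"xyz":[0,0,0],"roll":0,"jaw":1},{"xyz":[0,0,0],"roll":0,"jaw":1},{"xyz":[0,0,0],"roll":0,"jaw":1},{"xyz":[0,0,0],"roll":0,"jaw":1},{"xyz":[0,0,0],"roll":0,"jaw":1},{"xyz":[0,0,0],"roll":0,"jaw":1}]'
python3 - <<'E'
from h import *
W=np.array([486.6,-94.6]); s=env.state(); print(s['ee_pos'],s['force'],s['gripper_width'])
r0=s['ee_pos'][:2]-W; print(np.hypot(*r0),np.degrees(np.arctan2(*r0[::-1])))
a0=-8.6;c=lambda a:50*np.array([np.cos(np.radians(a)),np.sin(np.radians(a))])
y=np.radians(-70);X=np.array([np.cos(y),np.sin(y)]);Y=np.array([np.sin(y),-np.cos(y)])
a=a0
for k,L in enumerate([[5,15,30,45,60,75,90,105],[15,30,45,60,75,90,105,120],[15,30,45,60,75,90,105,120],[15,30,45,55,62,65,65,65]]):
    print(a,[[round(float((c(a-t)-c(a))@u)/1000,4) for u in (X,Y)] for t in L]); a-=L[-1]
E
```

```text
time_s: 3.15
ee_pos: [536.1, -102.8, 100.0]
ee_rot: [-179.9, -0.0, -70.0]
force: [0.4, -0.0, -0.3]
gripper_width: 54.0
time_s: 4.15
ee_pos: [535.3, -102.4, 99.3]
ee_rot: [180.0, 0.0, -70.0]
force: [-0.9, 2.3, -0.5]
gripper_width: 16.5
[ 535.333213   -102.40938343   99.29983321] [-0.88652884  2.30107474 -0.51262123] 16.53862801610438
49.354964478302676 -9.104112157055175
-8.6 [[0.0037, 0.0023], [0.0105, 0.0077], [0.0187, 0.0178], [0.024, 0.0298], [0.0261, 0.0427], [0.0247, 0.0557], [0.02, 0.0678], [0.0123, 0.0784]]
-113.6 [[-0.0102, 0.0082], [-0.0221, 0.0135], [-0.035, 0.0155], [-0.048, 0.0141], [-0.0601, 0.0094], [-0.0707, 0.0017], [-0.0789, -0.0084], [-0.0842, -0.0204]]
-233.6 [[-0.002, -0.0129], [-0.0006, -0.0259], [0.0041, -0.0381], [0.0118, -0.0486], [0.0219, -0.0568], [0.0338, -0.0621], [0.0467, -0.0641], [0.0597, -0.0627]]
-353.6 [[0.0122, 0.0047], [0.0227, 0.0124], [0.0309, 0.0225], [0.0348, 0.0304], [0.0367, 0.0362], [0.0373, 0.0387], [0.0373, 0.0387], [0.0373, 0.0387]]
```

Opening reads 16.5 mm where I expected about 20, so I check the grasp before turning.

```bash
python3 - <<'E'
from h import *
s,a,d,p=grab('wrist'); s,b,d,p=grab('side'); s,c,d,p=grab('scene')
u,v=316,155
print(s['gripper_width'])
f=lambda x,u,v:cv2.resize(x[max(v-60,0):v+60,u-60:u+60],(400,400),interpolation=cv2.INTER_CUBIC)
cv2.imwrite('pics/g2.png',np.hstack([f(b,320,150),f(c,230,140)]))
cv2.imwrite('pics/w2.png',a)
E
```

```text
16.561741990832722
```

View pics/g2.png

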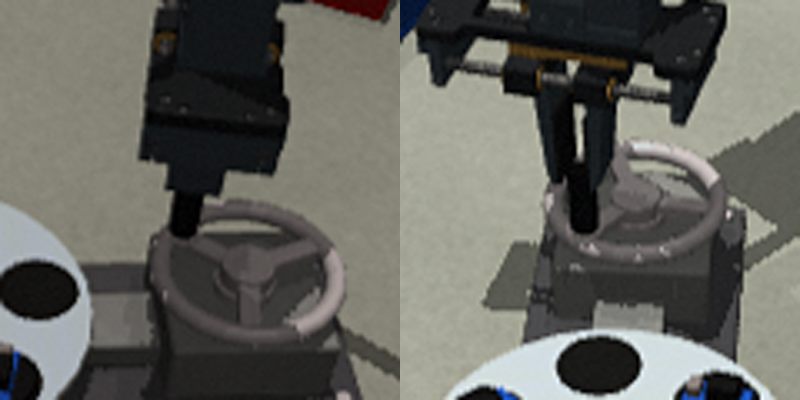

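View pics/w2.png

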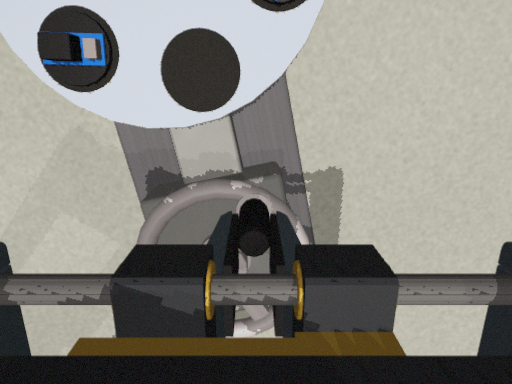

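```bash
python3 - <<'E'
from h import *
s,a,d,p=grab('wrist'); K=np.array(p['camera_matrix']); H=np.array(p['hand_eye'])
P=pts(d,{'camera_matrix':K,'cam_to_world':H})
print({k:v for k,v in p.items() if k not in('camera_matrix','hand_eye')})
m=np.zeros(d.shape,bool); m[195:262,235:275]=1
m&=(a.max(-1)<60)
for lo,hi in [(-60,-42),(-42,-34),(-34,-20),(-20,-5),(-5,20)]:
    q=P[m&(P[...,2]>lo)&(P[...,2]<hi)]; 
    if len(q): print(lo,hi,len(q),np.median(q,0).round(1),q.min(0).round(1),q.max(0).round(1))
for z in (-38,0,14):
    c=np.linalg.inv(H)@np.array([0,0,z,1]); x=K@np.array([c[0],-c[1],-c[2]]); print(z,(x/x[2])[:2].round(0))
E
```

```text
{}
-60 -42 190 [  9.4 -10.9 -51. ] [ -8.5 -16.5 -59.9] [ 11.3   5.7 -42. ]
-42 -34 882 [  0.6  -3.1 -37.7] [ -8.9 -16.4 -41.9] [ 11.8  11.2 -34. ]
-34 -20 357 [  1.1  -9.3 -29.3] [ -9.  -15.8 -34. ] [ 10.7  11.  -20.1]
-20 -5 259 [  0.6  -9.6 -12.9] [ -8.7 -11.1 -20. ] [10.5 -1.7 -5.1]
-5 20 179 [ 1.1 -9.7  1.1] [-10.3 -11.   -4.9] [10.6 29.3 17.2]
-38 [252. 245.]
0 [252. 218.]
14 [252. 211.]
```

The depth shows the grip centred in the pads to about 1 mm, so the grasp is good. I turn clockwise, 105° first.

```bash
python3 -m pendant '[{"xyz":[0.004,0.002,0],"roll":0,"jaw":1},{"xyz":[0.0105,0.0075,0],"roll":0,"jaw":1},{"xyz":[0.0187,0.0178,0],"roll":0,"jaw":1},{"xyz":[0.024,0.03,0],"roll":0,"jaw":1},{"xyz":[0.026,0.0427,0],"roll":0,"jaw":1},{"xyz":[0.0247,0.0557,0],"roll":0,"jaw":1},{"xyz":[0.02,0.068,0],"roll":0,"jaw":1},{"xyz":[0.0123,0.0784,0],"roll":0,"jaw":1}]' 20
python3 - <<'E'
from f import *
Ps={}
for n in ['scene','side']:
    s,im,d,p=grab(n); Ps[n]=(pts(d,p),im)
s=env.state();r=s['ee_pos'][:2]-W;print(s['ee_pos'].round(1),s['force'].round(1),s['gripper_width'],np.hypot(*r),np.degrees(np.arctan2(*r[::-1])))
fit(Ps)
E
```

```text
time_s: 5.35
ee_pos: [465.0, -142.1, 99.4]
ee_rot: [179.9, -0.1, -69.9]
force: [2.8, -2.6, -6.0]
gripper_width: 16.4
[ 462.9 -140.9   99.4] [-4.4 -3.2 -3.3] 16.8241633608017 51.97609816614402 -117.08269539735569
scene axis 31.6 pads phase mod60 rel axis 51.5
side axis 31.6 pads phase mod60 rel axis 51.3
scene grip [ 463.8 -142.3] r 52.9 ang -115.5
side grip [ 465. -141.] r 51.2 ang -115.0
```

```bash
python3 -m pendant '[{"xyz":[-0.0102,0.0082,0],"roll":0,"jaw":1},{"xyz":[-0.0221,0.0135,0],"roll":0,"jaw":1},{"xyz":[-0.035,0.0155,0],"roll":0,"jaw":1},{"xyz":[-0.048,0.014,0],"roll":0,"jaw":1},{"xyz":[-0.06,0.0094,0],"roll":0,"jaw":1},{"xyz":[-0.0707,0.0017,0],"roll":0,"jaw":1},{"xyz":[-0.079,-0.0084,0],"roll":0,"jaw":1},{"xyz":[-0.0842,-0.0204,0],"roll":0,"jaw":1}]'
python3 -m pendant '[{"xyz":[-0.002,-0.013,0],"roll":0,"jaw":1},{"xyz":[-0.0006,-0.026,0],"roll":0,"jaw":1},{"xyz":[0.004,-0.038,0],"roll":0,"jaw":1},{"xyz":[0.0118,-0.0486,0],"roll":0,"jaw":1},{"xyz":[0.022,-0.0568,0],"roll":0,"jaw":1},{"xyz":[0.0338,-0.062,0],"roll":0,"jaw":1},{"xyz":[0.0467,-0.064,0],"roll":0,"jaw":1},{"xyz":[0.0597,-0.0627,0],"roll":0,"jaw":1}]'
python3 - <<'E'
from f import *
Ps={}
for n in ['scene','side']:
    s,im,d,p=grab(n); Ps[n]=(pts(d,p),im)
s=env.state();r=s['ee_pos'][:2]-W;print(s['ee_pos'].round(1),s['force'].round(1),s['gripper_width'],np.hypot(*r),np.degrees(np.arctan2(*r[::-1])))
fit(Ps)
E
```

```text
time_s: 6.45
ee_pos: [457.4, -54.8, 99.4]
ee_rot: [180.0, -0.1, -69.9]
force: [0.1, -7.7, -5.7]
gripper_width: 16.3
time_s: 7.45
ee_pos: [535.0, -87.5, 99.3]
ee_rot: [179.9, 0.3, -70.0]
force: [-4.6, 3.4, 0.3]
gripper_width: 16.4
[535.4 -89.5  99.3] [-5.4 -0.4 -0.7] 16.666014863830398 49.02329734847975 5.918106729177191
scene axis 31.6 pads phase mod60 rel axis 12.5
side axis 31.6 pads phase mod60 rel axis 12.2
scene grip [533.8 -87.2] r 47.8 ang 8.9
side grip [537.2 -89.8] r 50.8 ang 5.4
```

```bash
python3 -m pendant '[{"xyz":[0.0122,0.0047,0],"roll":0,"jaw":1},{"xyz":[0.0227,0.0124,0],"roll":0,"jaw":1},{"xyz":[0.031,0.0225,0],"roll":0,"jaw":1},{"xyz":[0.0348,0.0304,0],"roll":0,"jaw":1},{"xyz":[0.0367,0.0362,0],"roll":0,"jaw":1},{"xyz":[0.0373,0.0387,0],"roll":0,"jaw":1},{"xyz":[0.0373,0.0387,0],"roll":0,"jaw":1},{"xyz":[0.0373,0.0387,0],"roll":0,"jaw":1}]'
python3 - <<'E'
from f import *
Ps={}
for n in ['scene','side']:
    s,im,d,p=grab(n); Ps[n]=(pts(d,p),im); cv2.imwrite(f'pics/{n}5.png',im); np.savez(f'{n}5.npz',P=Ps[n][0],im=im)
s=env.state();r=s['ee_pos'][:2]-W;print(s['ee_pos'].round(1),s['force'].round(1),s['gripper_width'],np.hypot(*r),np.degrees(np.arctan2(*r[::-1])))
fit(Ps)
for n,(P,im) in Ps.items():
    z=P[...,2];R=np.hypot(P[...,0]-T[0],P[...,1]-T[1]);th=np.degrees(np.arctan2(P[...,1]-T[1],P[...,0]-T[0]))-31.6
    # base plate direction check: microscope pillar/base edges; turntable circle refit
    m=(abs(z-50)<3)&(im.min(-1)>100)&(R<135); h=cv2.convexHull(P[m][:,:2].astype(np.float32))[:,0]
    x=least_squares(lambda c:np.hypot(h[:,0]-c[0],h[:,1]-c[1])-120,T,loss='soft_l1').x; print(n,'T',x.round(1))
    w=(np.hypot(P[...,0]-W[0],P[...,1]-W[1])<70)&(z>70)&(z<90)&(im.min(-1)>70);h=cv2.convexHull(P[w][:,:2].astype(np.float32))[:,0]
    x=least_squares(lambda c:np.hypot(h[:,0]-c[0],h[:,1]-c[1])-65,W,loss='soft_l1').x; print(n,'W',x.round(1))
    b=(z>6)&(z<18)&(im.max(-1)<110)&(np.hypot(P[...,0]-650,P[...,1]-10)<290)
    rect=cv2.minAreaRect(P[b][:,:2].astype(np.float32)); print('base',rect)
E
```

```text
time_s: 8.55
ee_pos: [512.4, -138.7, 99.5]
ee_rot: [180.0, -0.1, -69.9]
force: [1.3, -2.1, -6.5]
gripper_width: 16.7
[ 512.4 -138.6   99.5] [ 0.7 -3.3 -6.7] 16.438512502117227 51.0156794372002 -59.65393197613681
scene axis 31.6 pads phase mod60 rel axis 1.9
side axis 31.6 pads phase mod60 rel axis 1.4
scene grip [ 511.1 -138.7] r 50.4 ang -61.0
side grip [ 514.3 -138.9] r 52.2 ang -57.9
scene T [671.7  20.4]
scene W [487.1 -95.1]
base ((591.80908203125, 84.66082763671875), (527.6390991210938, 343.983642578125), 31.876028060913086)
side T [674.   19.8]
side W [486.8 -94.8]
base ((591.5127563476562, 84.37974548339844), (526.1429443359375, 346.9554138183594), 31.890525817871094)
```

```bash
python3 -m pendant '[{"xyz":[0.0005,0.003,0],"roll":0,"jaw":1},{"xyz":[0.0008,0.006,0],"roll":0,"jaw":1},{"xyz":[0.0009,0.0078,0],"roll":0,"jaw":1},{"xyz":[0.0009,0.0078,0],"roll":0,"jaw":1},{"xyz":[0.0009,0.0078,0],"roll":0,"jaw":1},{"xyz":[0.0009,0.0078,0],"roll":0,"jaw":1},{"xyz":[0.0009,0.0078,0],"roll":0,"jaw":1},{"xyz":[0.0009,0.0078,0],"roll":0,"jaw":1}]'
cat > c.py <<'E'
from f import *
Ps={}
for n in ['scene','side']:
    s,im,d,p=grab(n); Ps[n]=(pts(d,p),im); cv2.imwrite(f'pics/{n}6.png',im)
s=env.state();print(s['ee_pos'].round(1),s['force'].round(1),s['gripper_width'],s['time_s'])
TT={'scene':[671.7,20.4],'side':[674,19.8]}
for n,(P,im) in Ps.items():
    z=P[...,2]; c=np.array(TT[n]); ax=31.8
    th=np.degrees(np.arctan2(P[...,1]-c[1],P[...,0]-c[0])); R=np.hypot(P[...,0]-c[0],P[...,1]-c[1])
    for k in range(6):
        dth=(th-ax-60*k+180)%360-180
        m=(abs(dth)<28)&(abs(R-85)<33)&(z>45)&(z<60)&(im.max(-1)<75)
        if m.sum()<60: continue
        q=P[m][:,:2]; (x,y),_,_=[*cv2.minAreaRect(q.astype(np.float32))]
        (x,y),r=cv2.minEnclosingCircle(q.astype(np.float32))
        print(n,k*60,'off',round((np.degrees(np.arctan2(y-c[1],x-c[0]))-ax-60*k+180)%360-180,1),'R',round(np.hypot(x-c[0],y-c[1]),1),'r',round(r,1),m.sum())
    e=(R<118)&(z>64)&(z<74)&(im.min(-1)>90)&(abs((th-ax+180)%360-180)<25); q=P[e]
    if len(q): print(n,'eyes',q.mean(0).round(1),len(q))
a=c0=None
f=lambda x,u,v:cv2.resize(x[v-50:v+50,u-65:u+65],(400,308),interpolation=cv2.INTER_CUBIC)
cv2.imwrite('pics/chk_%d.png'%(s['time_s']*10),np.hstack([f(Ps['scene'][1],235,222),f(Ps['side'][1],225,185)]))
E
python3 c.py; ls pics
```

```text
time_s: 9.65
ee_pos: [505.5, -142.2, 99.5]
ee_rot: [-180.0, -0.1, -69.9]
force: [4.2, -2.7, -7.9]
gripper_width: 16.4
[ 505.5 -142.2   99.5] [ 3.8 -3.2 -7. ] 16.452194312611965 9.75
scene 0 off -1.0 R 85.3 r 27.9 193
scene 60 off -1.6 R 85.3 r 27.7 290
scene 120 off -1.6 R 85.0 r 28.0 377
scene 180 off -1.2 R 83.0 r 27.4 189
scene 240 off -0.1 R 83.5 r 27.6 214
scene 300 off -0.9 R 85.4 r 27.9 439
scene eyes [749.9  71.3  69. ] 14
side 0 off -4.9 R 87.2 r 34.1 245
side 60 off -0.1 R 86.2 r 27.5 241
side 120 off -1.4 R 85.6 r 27.7 418
side 180 off -2.4 R 85.2 r 27.5 239
side 240 off -1.9 R 83.8 r 27.3 202
side 300 off -0.6 R 83.9 r 27.5 298
side eyes [743.8  55.9  69.7] 9
chk_97.png
crop.png
g2.png
scene0.png
scene0b.png
scene5.png
scene6.png
side0.png
side0b.png
side5.png
side6.png
w1.png
w2.png
```

```bash
cat > e.py <<'E'
from f import *
import sys
def run(Ps):
    for n,(P,im) in Ps.items():
        z=P[...,2]; a=np.radians(31.8); D=P[...,:2]-W
        x=D@[np.cos(a),np.sin(a)]; y=D@[-np.sin(a),np.cos(a)]
        b=(z>8)&(z<16)&(abs(y)<90)&(x>-90)&(x<420)&(im.max(-1)<120)
        (cx,cy),wh,ang=cv2.minAreaRect(np.stack([x[b],y[b]],-1).astype(np.float32))
        print(n,'base in frame c',round(cx,1),round(cy,1),'wh',np.round(wh,1),'ang',round((ang+45)%90-45,2))
        Tn=D*0
        out=[]
        for k in (120,300):
            c=np.array(T)-W; t=np.radians(k); px=220+85*np.cos(t); py=85*np.sin(t)
            m=(np.hypot(x-px,y-py)<36)&(abs(z-50)<5)&(im.max(-1)<75)
            q=np.stack([x[m],y[m]],-1); out.append((q.min(0)+q.max(0))/2); print('  pad',k,q.mean(0).round(1),out[-1].round(1),np.ptp(q,axis=0).round(1))
        d=out[0]-out[1]; d=d; print('  pair dir off',round(np.degrees(np.arctan2(d[1],d[0]))-120,2),'mid',((out[0]+out[1])/2).round(1),'len',np.hypot(*d).round(1))
Ps={}
for n in ['scene','side']:
    s,im,d,p=grab(n); Ps[n]=(pts(d,p),im)
run(Ps)
E
python3 e.py
```

```text
scene base in frame c 159.8 -0.2 wh [479.4 150. ] ang 0.08
  pad 120 [178.   74.4] [178.5  74.7] [55.  53.4]
  pad 300 [259.7 -74.1] [259.1 -74.1] [53.1 54.7]
  pair dir off -1.54 mid [218.8   0.3] len 169.2
side base in frame c 159.9 -1.8 wh [479.3 153.8] ang 0.05
  pad 120 [178.1  74.6] [178.2  75.5] [53.  58.3]
  pad 300 [260.5 -74.2] [261.2 -75.1] [54.2 53.2]
  pair dir off -1.13 mid [2.197e+02 2.000e-01] len 171.9
```

View pics/chk_97.png

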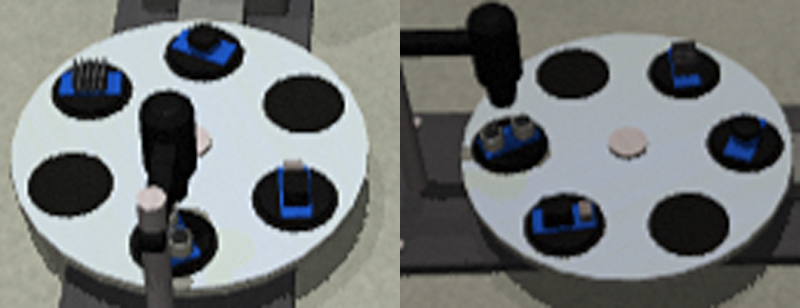

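The side crop shows the sonar at (508,142) under the microscope head. The empty-pad pair against the base plate (fitted 480 x 150 mm) says I am about 1.15° past, so I turn the wheel back about 7°.

```bash
python3 -m pendant '[{"xyz":[-0.0002,-0.002,0],"roll":0,"jaw":1},{"xyz":[-0.0005,-0.004,0],"roll":0,"jaw":1},{"xyz":[-0.0006,-0.006,0],"roll":0,"jaw":1},{"xyz":[-0.0006,-0.006,0],"roll":0,"jaw":1},{"xyz":[-0.0006,-0.006,0],"roll":0,"jaw":1},{"xyz":[-0.0006,-0.006,0],"roll":0,"jaw":1},{"xyz":[-0.0006,-0.006,0],"roll":0,"jaw":1},{"xyz":[-0.0006,-0.006,0],"roll":0,"jaw":1}]'
python3 e.py
```

```text
time_s: 10.85
ee_pos: [509.8, -140.0, 99.5]
ee_rot: [179.9, -0.1, -69.9]
force: [0.9, -5.4, -6.1]
gripper_width: 16.9
scene base in frame c 160.0 -0.1 wh [478.2 150.1] ang 0.1
  pad 120 [176.7  73.9] [175.9  73.8] [54.9 54.9]
  pad 300 [261.2 -73.6] [261.1 -73.4] [55.3 53.9]
  pair dir off 0.06 mid [2.185e+02 2.000e-01] len 170.1
side base in frame c 160.0 -0.4 wh [479.  152.1] ang 0.13
  pad 120 [177.   74.1] [177.1  76.3] [54.8 56.9]
  pad 300 [261.7 -73.7] [261.2 -73.3] [54.2 55.3]
  pair dir off -0.66 mid [219.2   1.5] len 171.6
```

Within about 0.3° (0.4 mm). I let go, lift clear and check.

```bash
python3 -m pendant '[{"xyz":[0,0,0],"roll":0,"jaw":0.75},{"xyz":[0,0,0],"roll":0,"jaw":0.6},{"xyz":[0,0,0],"roll":0,"jaw":0.5},{"xyz":[0,0,0],"roll":0,"jaw":0.4},{"xyz":[0,0,0],"roll":0,"jaw":0.4},{"xyz":[0,0,0],"roll":0,"jaw":0.4},{"xyz":[0,0,-0.005],"roll":0,"jaw":0.4},{"xyz":[0,0,-0.015],"roll":0,"jaw":0.4}]'
python3 -m pendant '[{"xyz":[0,0,-0.015],"roll":0,"jaw":0.4},{"xyz":[0,0,-0.03],"roll":0,"jaw":0.4},{"xyz":[0,0,-0.05],"roll":0,"jaw":0.4},{"xyz":[0,0,-0.07],"roll":0,"jaw":0.4},{"xyz":[0,0,-0.085],"roll":0,"jaw":0.4},{"xyz":[0,0,-0.095],"roll":0,"jaw":0.4},{"xyz":[0,0,-0.1],"roll":0,"jaw":0.4},{"xyz":[0,0,-0.1],"roll":0,"jaw":0.4}]'
python3 e.py; python3 c.py | grep -v off; cp pics/chk_1*.png pics/final.png
```

```text
time_s: 11.95
ee_pos: [510.5, -138.8, 114.7]
ee_rot: [180.0, 0.0, -70.0]
force: [-0.9, -0.2, 0.5]
gripper_width: 54.7
time_s: 12.95
ee_pos: [510.7, -138.8, 214.4]
ee_rot: [180.0, 0.0, -70.0]
force: [-0.3, -0.6, 0.4]
gripper_width: 54.9
scene base in frame c 159.3 -0.0 wh [481.4 149.8] ang 0.05
  pad 120 [176.7  73.8] [175.7  73.8] [54.4 55. ]
  pad 300 [261.2 -73.5] [261.3 -73.3] [54.1 55.2]
  pair dir off 0.22 mid [2.185e+02 2.000e-01] len 170.2
side base in frame c 160.0 -0.9 wh [479.2 151.5] ang 0.09
  pad 120 [177.   74.2] [177.1  78.3] [54.8 61.7]
  pad 300 [261.6 -73.6] [261.2 -74.2] [54.1 54. ]
  pair dir off -1.14 mid [219.2   2. ] len 174.1
[ 510.4 -138.7  213.8] [ 0.3 -0.2  0.5] 54.77453830001361 13.15
scene eyes [749.9  73.9  69.3] 18
side eyes [743.5  57.5  69.9] 8
```

View pics/final.png

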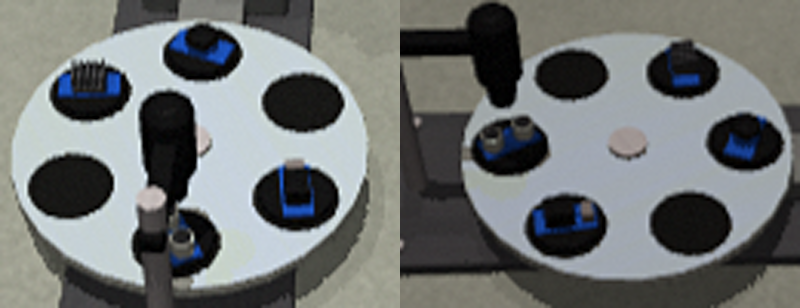

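The final view shows the sonar's eyes at side panel (506,135), at the station under the microscope. The empty-pad centroids have not moved since release.

```bash
python3 -c "
from workcell import env
print(env.job_done(), env.state()['time_s'])"
```

```text
the job is handed in; nothing more can be done
the job is handed in; nothing more can be done
```

I turned the handwheel clockwise by its grip about 1.14 turns, which carried the table about 68.5° and put the distance sensor under the microscope. I then opened the jaws, lifted clear and handed the job in at about 13 s.

**Last checks:**
- **Position:** the centres of the two empty pads, measured against the fitted base plate, put the sensor's station about 0.2–0.3° (0.4 mm) from the microscope's axis in both cameras. They did not move after I let go.
- **Forces:** wrist force stayed at about 10 N or less in the readings, and near zero after release.

**Checks that disagreed:**
- **Overshoot:** my first table-angle estimate was about 1.2° off. I overshot by that much and turned the wheel back about 7° using the pad-pair measure.
- **Pad extents:** measuring the pads by their outer extents is noisier, and gave +0.2° (scene camera) and −1.1° (side camera) at the end. I trusted the pad centres instead.
- **Sensor itself:** the microscope partly hid its eyes at the end, so its final position is inferred from its station. Before the turn the eyes agreed with the pads to about 0.1°.
- **Gripper opening:** it read 16.5 mm on the 20 mm grip. The wrist camera's depth showed the grip centred in the pads.

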